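# Rock the feeder's seesaw gate over to the other lane

### The job

One lane of the two-lane parts feeder has run down to its front stop; the parts in the other lane are still held back by the seesaw gate. With a fingertip, press the raised end of the gate down until it rocks over its pivot and stays over, so that the waiting parts roll down the other lane to the front stop. Let the parts roll by themselves without touching them, and leave the tin, the carton, the spanner and the spare roller where they are.

Things in the scene. Friction and masses are not known exactly. Their poses are not given: they have to be found in the camera images.
- feeder: two-lane gravity feeder of blue and grey steel, fixed to the bench. Its lanes, at y = +70 mm (left) and -70 mm (right), 36 mm wide inside with 18 mm walls, slope down 12 degrees towards its -x, the front, where a blue stop closes each lane 150 mm below the gate. Origin on the bench under the lanes where the gate stands (lane floor 60 mm up there); x uphill, y left, z up
- gate (a joint): tilt (rad) of the yellow seesaw arm, 300 mm long, across both lanes, a stop blade over each; pivot midway, 115 mm above the bench. > 0: left (+y) end raised, left lane open, right shut; < 0: the reverse. Stops at -0.22 and 0.22; starts at +0.22. A weight above the pivot tips it: 0.8 N on the raised pad starts it, less towards level (0); past level it falls to the other stop itself and stays
- left_pad (a point): centre of the top of the red press pad (44 mm along the lanes, 36 mm across) on the left (+y of the feeder) end of the gate arm; about 155 mm above the bench when that end is raised, 96 mm when it is down, moving on an arc of 138 mm radius about the pivot; free air above, below and beside it
- right_pad (a point): centre of the top of the red press pad (44 mm along the lanes, 36 mm across) on the right (-y of the feeder) end of the gate arm; about 155 mm above the bench when that end is raised, 96 mm when it is down, moving on an arc of 138 mm radius about the pivot; free air above, below and beside it
- roller1: steel roller, a cylinder 24 mm in diameter and 32 mm long lying across the left lane, about 100 g; origin at its centre, y along its axis; first of the three in its lane, counted from the front; at the start they lie run down against the front stop
- roller2: steel roller, a cylinder 24 mm in diameter and 32 mm long lying across the left lane, about 100 g; origin at its centre, y along its axis; second of the three in its lane, counted from the front; at the start they lie run down against the front stop
- roller3: steel roller, a cylinder 24 mm in diameter and 32 mm long lying across the left lane, about 100 g; origin at its centre, y along its axis; third of the three in its lane, counted from the front; at the start they lie run down against the front stop
- bush1: brass-coloured bush, a cylinder 24 mm in diameter and 32 mm long lying across the right lane, about 100 g; origin at its centre, y along its axis; first of the three in its lane, counted from the front; at the start they wait behind the lowered right blade
- bush2: brass-coloured bush, a cylinder 24 mm in diameter and 32 mm long lying across the right lane, about 100 g; origin at its centre, y along its axis; second of the three in its lane, counted from the front; at the start they wait behind the lowered right blade
- bush3: brass-coloured bush, a cylinder 24 mm in diameter and 32 mm long lying across the right lane, about 100 g; origin at its centre, y along its axis; third of the three in its lane, counted from the front; at the start they wait behind the lowered right blade
- tin: closed tin with a green label, 66 mm in diameter, 85 mm high, standing on the bench to one side of the feeder; origin at the centre of its underside; a bystander
- carton: small cardboard carton, 100 x 75 x 60 mm high, on the bench to one side of the feeder; origin at the centre of its underside; a bystander
- spanner: steel spanner about 170 mm long lying flat on the bench to one side of the feeder; origin near its middle on the underside, x along it; a bystander
- spare: spare steel roller, 24 mm in diameter, 32 mm high, standing on end on the bench to one side of the feeder; origin at the centre of its underside; a bystander
There are look-alikes about, which are no part of the job. What is shaped like the roller3 but red or turquoise is not meant.

How it is judged:
By the outcome, as a careful person would: the job done as asked, in the order asked, and still so for the second after the job is handed in, with the robot touching nothing.
It also fails if it takes over 32 s, if anything falls off the work surface, if the arm or the gripper's body presses on something with over 40 N, if the wrist force passes 120 N, or if a joint passes its speed limit or range.

### The arm

A 6-joint arm with a two-finger parallel gripper is mounted at the origin on the work surface. World frame = base frame: x ahead of the robot, y to its left, z up, the work surface at z = 0. Lengths are in mm, angles in rad, forces in N, time in s.
With the tool pointing down it reaches from about 350 to 975 mm from the base axis. Payload 7.1 kg.
Tool frame: the origin (TCP) lies midway between the tips of the shut fingers; the grasp point (between the pads) lies 19 mm behind it; z points along the fingers, y is the line along which they close (so a half turn about z gives the same grasp; the last joint's range is limited). The gripper opens to 88 mm and grips with 3 to 60 N. Pads are 20 mm wide; open, the fingers measure 115 mm over their backs; the gripper's body (75 mm by 178 mm) begins 61 mm behind the grasp point.
Start: joints at [1.148, 0.423, 1.63, -0, 1.089, -0.019], TCP at [245.54, 574.73, 222.675] pointing down, gripper open.
Joint ranges: [-3, 3], [-0.9, 2.11], [0.09, 2.58], [-1.31, 4.45], [0.11, 2.69], [-2.54, 2.54]. Speed limits (rad/s): [2.39, 2.39, 3.01, 3.14, 3.14, 3.14].

### API

Orientations are given as a rotation vector (axis times angle).
In Python, from workcell import ctrl gives the robot as it stands.
- The arm moves only by the shell command python3 -m inch 'ROWS' [OPENING]. ROWS is JSON, a list of rows, each an object with "xyz": the shift along the tool's x, y, z in mm, a list of three; "rot": the turn, a rotation vector about the tool's x, y, z in rad, a list of three. In form: [{"xyz": [dx, dy, dz], "rot": [ax, ay, az]}, ...]. A call has 1 to 12 rows; each row is the pose to reach, as a shift and turn from the pose commanded when the call began, along the tool's axes at that moment; what a row does not reach only later rows make up. A row lasts 1/12 s, in which the tool goes at most 41.7 mm and 7.16 degrees, less where a joint would pass 70% of its speed; a pose out of reach is approached as far as the arm can. A call with a gripper value outside its range is refused whole. OPENING is the closure in counts, from 0 (fully open) to 255 (shut), set as the call begins (- or left out, the last holds). The fingers move at their own pace and stop on an object; the grip force is fixed at half the most. Time passes only in rows, so rows that repeat a pose let the fingers close. It gives the time, the measured TCP pose, the force, the opening and the grip force at its end, in the units of the state.
- ctrl.get_obs(): the state, without advancing time (a new reading comes with each control period).
- ctrl.get_image(name): name is "scene" or "top"; returns the picture (480x640x3 uint8, red, green, blue); there is no depth.
- ctrl.camera_model(name): a dict with "fx", "fy", "cx", "cy" (pixels), "position" and "attitude" of the camera in the world. Camera axes: x right, y up, looking along -z (the intrinsics and any distortion apply to the point x, -y, -z); pixel columns grow to the right and rows downward; lengths in mm; the calibration is good to about 2 mm. A picture is of the moment at which its call begins. camera_model takes no time and is no camera call.
- ctrl.close_job(): hands the job in; it is judged then, once.
The state is a dict: "t": time; "qpos": joint angles; "qvel": joint speeds; "joint_torque": joint torques, N m; "ee_pos": TCP position; "orientation": TCP orientation; "ft_force": force on the tool from outside, world axes, zero at the start; "moment": the same for the moment, N m; "width": finger opening in mm; "grasp_force": force on a finger pad.
Only numpy, scipy, OpenCV 4.12 (cv2) and the standard library are available. Lean on these libraries where they do the work, as an engineer would, in place of code of your own. Each camera call takes 0.05 s, during which the arm holds its last target. There are 200 camera calls.

## Working session

There is one attempt and no reset: what is moved stays moved. The work goes in short steps, Python scripts to look and compute and a shell command to move; the robot and the scene stay as the last step left them, time stands still between calls to the robot, and variables do not carry over. Pictures are saved under pics/ and viewed, at most 10 in all, crops included, and the job is handed in when it is done.

```bash
mkdir -p pics; python3 - <<'E'
from workcell import ctrl
import cv2
for n in("scene","top"):
    cv2.imwrite(f"pics/{n}0.png",ctrl.get_image(n)[:,:,::-1]); print(n,ctrl.camera_model(n))
o=ctrl.get_obs(); print(o["t"],o["ee_pos"],o["orientation"],o["width"])
E
```

```text
scene {'fx': 515.2109924316118, 'fy': 515.2109924316118, 'cx': 319.29719606376284, 'cy': 232.50208094337341, 'position': array([1301.40493331, -156.10195946,  736.91125277]), 'attitude': array([0.72167939, 0.54796165, 1.21547689])}
top {'fx': 508.65163117447986, 'fy': 508.65163117447986, 'cx': 320.44265506474585, 'cy': 242.70802627455848, 'position': array([ 437.60671846,   27.37960442, 1011.67269789]), 'attitude': array([ 0.12495969, -0.0873025 , -1.59796726])}
0.1 [245.35459662 574.32561863 222.00515308] [-6.29838944e-01 -3.07754428e+00  1.97595576e-03] 87.69951484538949
```

View pics/scene0.png

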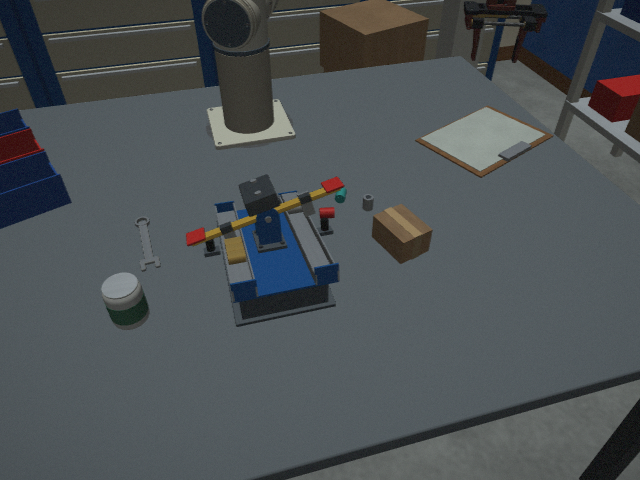

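View pics/top0.png

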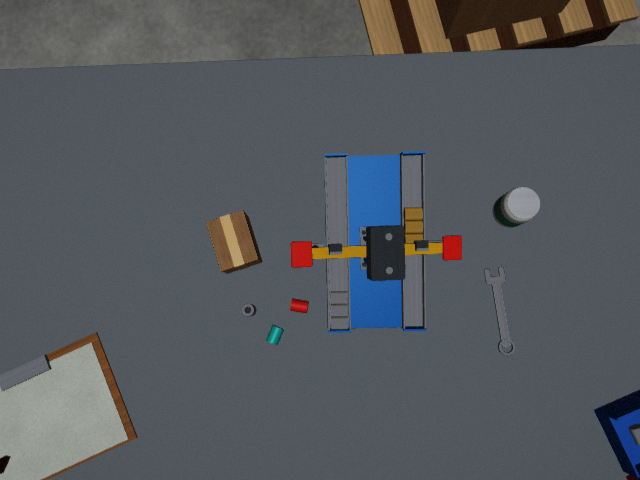

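The top view has up = +x and left = +y. The steel rollers are at (338,305), at the near/front end of the left lane, and the brass bushes at (413,222) sit above the gate in the right lane. The raised left pad is at (301,254) in top and about (333,185) in scene. The red (299,306) and turquoise (275,335) cylinders are look-alikes, and the spare is at (249,310). I'll confirm the pad in a crop.

```bash
cat > h.py <<'E'
from workcell import ctrl
import numpy as np
from scipy.spatial.transform import Rotation as R
def ray(n,u,v):
    c=ctrl.camera_model(n); d=np.array([(u-c["cx"])/c["fx"],-(v-c["cy"])/c["fy"],-1])
    return c["position"],R.from_rotvec(c["attitude"]).apply(d)
def at(n,u,v,z):
    p,d=ray(n,u,v); return p+d*(z-p[2])/d[2]
def totool(w):
    o=ctrl.get_obs(); return R.from_rotvec(o["orientation"]).inv().apply(np.array(w)-o["ee_pos"])
E
python3 - <<'E'
from h import *
import cv2
L=at("top",301,254,155);Rr=at("top",452,247.5,96)
print(L,Rr,at("scene",333,185,155),at("scene",196,237,96))
d=L-Rr; print("feeder yaw",np.degrees(np.arctan2(-d[0],d[1])))
o=ctrl.get_obs();print(R.from_rotvec(o["orientation"]).as_matrix().round(3)); print(totool([L[0],L[1],222]))
a=cv2.imread("pics/top0.png")[200:350,230:480];b=cv2.imread("pics/scene0.png")[160:320,170:400]
cv2.imwrite("pics/crop.png",np.vstack([cv2.resize(a,(500,300)),cv2.resize(b,(500,300))]))
E
```

```text
[535.64678645  79.7536547  155.        ] [ 545.71818728 -189.35059693   96.        ] [542.84635858  82.68169329 155.        ] [ 553.52985977 -185.4931235    96.        ]
feeder yaw 2.1433313082170375
[[-0.92   0.393 -0.001]
 [ 0.393  0.92  -0.001]
 [ 0.    -0.001 -1.   ]]
[-4.61249048e+02 -3.40763999e+02  4.42307963e-01]
```

View pics/crop.png

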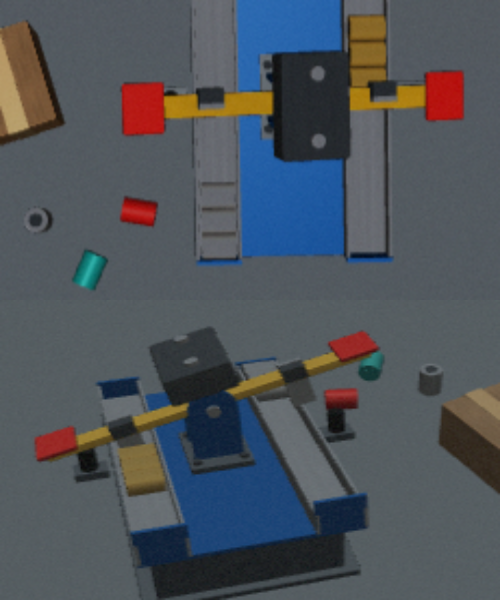

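The crop confirms it: the left (+y) red square pad is raised, with a rest post under it. Its centre is at about (539, 81, 155). I'm moving above it, slightly outboard, with the fingers shut and the gripper's long side along the lanes.

```bash
python3 -m inch '[{"xyz":[-38,-28,0],"rot":[0,0,0.1]},{"xyz":[-76,-56,0],"rot":[0,0,0.2]},{"xyz":[-114,-83,0],"rot":[0,0,0.3]},{"xyz":[-152,-110,0],"rot":[0,0,0.4]},{"xyz":[-184,-133,0],"rot":[0,0,0.5]},{"xyz":[-216,-156,0],"rot":[0,0,0.6]},{"xyz":[-248,-179,0],"rot":[0,0,0.7]},{"xyz":[-280,-202,0],"rot":[0,0,0.8]},{"xyz":[-312,-226,0],"rot":[0,0,0.9]},{"xyz":[-344,-249,0],"rot":[0,0,1.0]},{"xyz":[-376,-272,0],"rot":[0,0,1.1]},{"xyz":[-400,-290,0],"rot":[0,0,1.13]}]' 255
python3 - <<'E'
from h import *
print(totool([539,86,222]),R.from_rotvec(ctrl.get_obs()["orientation"]).as_matrix().round(3))
E
```

```text
t: 1.1
ee_pos: [500.3, 148.5, 222.6]
orientation: [2.186, 2.256, -0.0]
ft_force: [0.6, -0.0, -0.1]
width: 11.6
grasp_force: 0.0
[-63.66367288  36.7730565    0.59947072] [[-0.031  1.    -0.   ]
 [ 1.     0.031 -0.   ]
 [-0.    -0.    -1.   ]]
```

```bash
python3 -m inch '[{"xyz":[-25,14,0],"rot":[0,0,0]},{"xyz":[-45,26,0],"rot":[0,0,0]},{"xyz":[-60,35,0],"rot":[0,0,0]},{"xyz":[-60,35,10],"rot":[0,0,0]},{"xyz":[-60,35,20],"rot":[0,0,0]},{"xyz":[-60,35,30],"rot":[0,0,0]},{"xyz":[-60,35,30],"rot":[0,0,0]},{"xyz":[-60,35,30],"rot":[0,0,0]}]'
python3 - <<'E'
from h import *
import cv2
a=ctrl.get_image("scene")[120:300,180:420,::-1];b=ctrl.get_image("top")[170:350,220:460,::-1]
cv2.imwrite("pics/c2.png",np.hstack([cv2.resize(x,None,fx=1.66,fy=1.66*1.5) if 0 else cv2.resize(x,(400,300)) for x in(a,b)]))
E
```

```text
t: 1.77
ee_pos: [535.3, 93.0, 191.4]
orientation: [-2.177, -2.262, 0.003]
ft_force: [0.2, -0.6, -0.5]
width: 0.6
grasp_force: 0.0
```

View pics/c2.png

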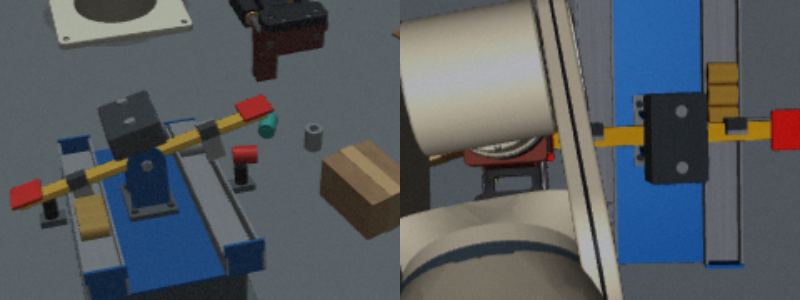

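The fingertip at crop (265,75) is above and slightly outboard of the raised pad at (254,108), with nothing in the way. I'm shifting inboard and pressing down.

```bash
python3 -m inch '[{"xyz":[-8,4,8],"rot":[0,0,0]},{"xyz":[-8,4,18],"rot":[0,0,0]},{"xyz":[-8,4,26],"rot":[0,0,0]},{"xyz":[-8,4,32],"rot":[0,0,0]},{"xyz":[-8,4,38],"rot":[0,0,0]},{"xyz":[-8,4,44],"rot":[0,0,0]},{"xyz":[-8,4,50],"rot":[0,0,0]},{"xyz":[-8,4,56],"rot":[0,0,0]},{"xyz":[-8,4,62],"rot":[0,0,0]},{"xyz":[-8,4,68],"rot":[0,0,0]},{"xyz":[-8,4,74],"rot":[0,0,0]},{"xyz":[-8,4,80],"rot":[0,0,0]}]'
```

```text
t: 2.87
ee_pos: [540.8, 84.4, 112.0]
orientation: [-2.18, -2.262, 0.0]
ft_force: [-0.2, 0.6, -0.3]
width: 0.4
grasp_force: 0.0
```

```bash
python3 - <<'E'
from h import *
import cv2
cv2.imwrite("pics/c3.png",cv2.resize(ctrl.get_image("scene")[120:330,160:440,::-1],(800,600)))
E
```

```text
(no output)
```

View pics/c3.png

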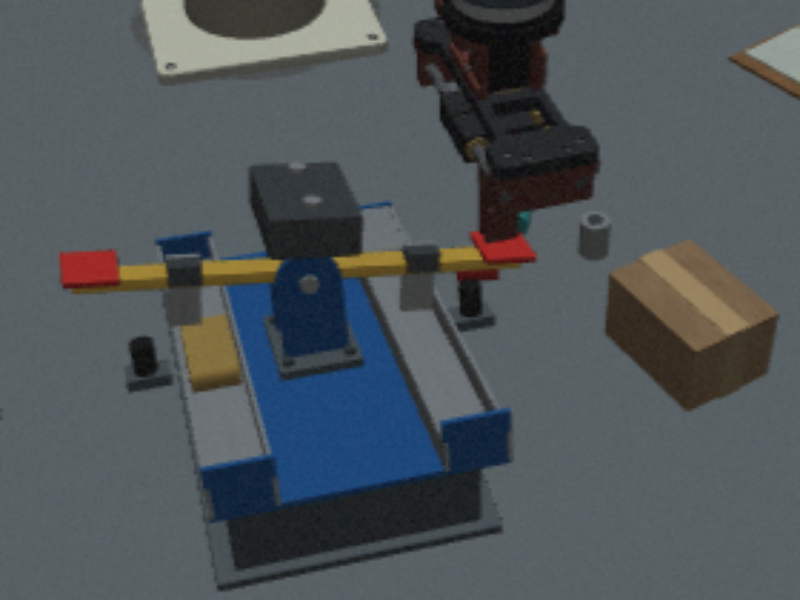

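The gate is now about level, with the fingertip at the back of the left pad (503,247). I'll hold briefly and see whether it falls over.

```bash
python3 -m inch '[{"xyz":[0,0,0],"rot":[0,0,0]},{"xyz":[0,0,0],"rot":[0,0,0]},{"xyz":[0,0,0],"rot":[0,0,0]},{"xyz":[0,0,0],"rot":[0,0,0]},{"xyz":[0,0,0],"rot":[0,0,0]},{"xyz":[0,0,0],"rot":[0,0,0]}]'; python3 - <<'E'
from h import *
import cv2
cv2.imwrite("pics/c4.png",cv2.resize(ctrl.get_image("scene")[120:330,160:440,::-1],(800,600)))
c=ctrl.camera_model("scene")
for p in([541,84,112],[541,81,155],[541,81,126],[541,81,96]):
    q=R.from_rotvec(c["attitude"]).inv().apply(np.array(p)-c["position"]); print(p,((c["cx"]-c["fx"]*q[0]/q[2])-160)*2.857,((c["cy"]+c["fy"]*q[1]/q[2])-120)*2.857)
E
```

```text
t: 3.42
ee_pos: [541.1, 84.4, 112.9]
orientation: [2.18, 2.262, 0.001]
ft_force: [-0.7, 0.7, -0.5]
width: 0.4
grasp_force: 0.0
[541, 84, 112] 494.2303520917352 234.59213881577892
[541, 81, 155] 491.0489632554231 184.52599192662097
[541, 81, 126] 490.3650781429889 219.09901598252614
[541, 81, 96] 489.6846878190919 253.4953650297612
```

View pics/c4.png

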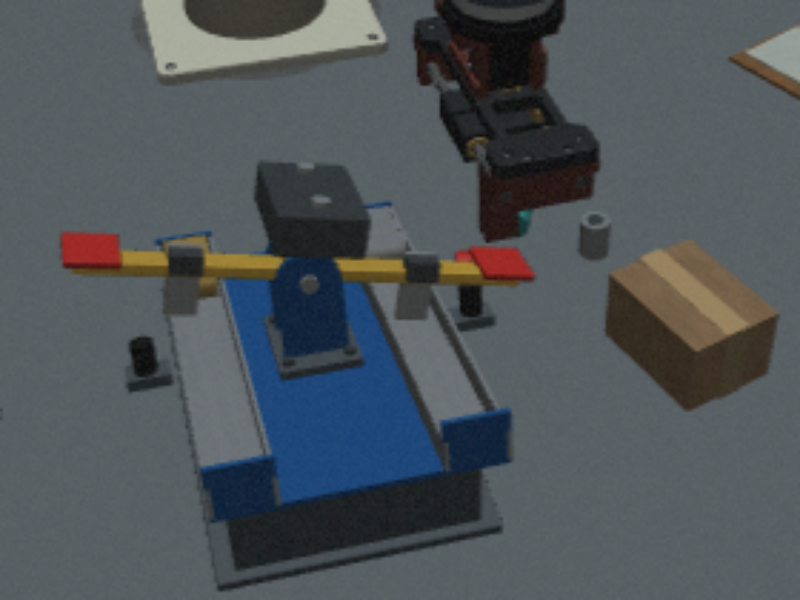

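The gate has tipped past level. The left pad (500,262) has come away below the fingertip, and the bushes have left their place and rolled under the right blade. I'm lifting clear and waiting.

```bash
python3 -m inch '[{"xyz":[0,0,-20],"rot":[0,0,0]},{"xyz":[0,0,-50],"rot":[0,0,0]},{"xyz":[0,0,-80],"rot":[0,0,0]},{"xyz":[0,0,-110],"rot":[0,0,0]},{"xyz":[30,-10,-120],"rot":[0,0,0]},{"xyz":[60,-20,-120],"rot":[0,0,0]},{"xyz":[90,-30,-120],"rot":[0,0,0]},{"xyz":[120,-40,-120],"rot":[0,0,0]},{"xyz":[150,-60,-120],"rot":[0,0,0]},{"xyz":[180,-80,-120],"rot":[0,0,0]},{"xyz":[210,-100,-120],"rot":[0,0,0]},{"xyz":[220,-110,-120],"rot":[0,0,0]}]'
python3 -m inch '[{"xyz":[20,-20,0],"rot":[0,0,0]},{"xyz":[40,-40,0],"rot":[0,0,0]},{"xyz":[60,-40,0],"rot":[0,0,0]},{"xyz":[80,-40,0],"rot":[0,0,0]},{"xyz":[80,-40,0],"rot":[0,0,0]},{"xyz":[80,-40,0],"rot":[0,0,0]},{"xyz":[80,-40,0],"rot":[0,0,0]},{"xyz":[80,-40,0],"rot":[0,0,0]},{"xyz":[80,-40,0],"rot":[0,0,0]},{"xyz":[80,-40,0],"rot":[0,0,0]},{"xyz":[80,-40,0],"rot":[0,0,0]},{"xyz":[80,-40,0],"rot":[0,0,0]}]'
python3 - <<'E'
from h import *
import cv2
a=ctrl.get_image("scene")[120:330,160:440,::-1];b=ctrl.get_image("top")[135:345,200:480,::-1]
cv2.imwrite("pics/c5.png",np.hstack([cv2.resize(x,(400,300)) for x in(a,b)]))
cv2.imwrite("pics/c6.png",cv2.resize(ctrl.get_image("top")[:,:,::-1][130:350,190:550],(800,489)))
E
```

```text
t: 4.47
ee_pos: [420.8, 302.9, 232.8]
orientation: [-2.177, -2.264, -0.001]
ft_force: [0.6, -0.0, -1.0]
width: 0.9
grasp_force: 0.0
t: 5.47
ee_pos: [380.1, 378.3, 232.7]
orientation: [2.181, 2.262, 0.0]
ft_force: [0.5, 0.3, -1.0]
width: 0.4
grasp_force: 0.0
```

View pics/c6.png

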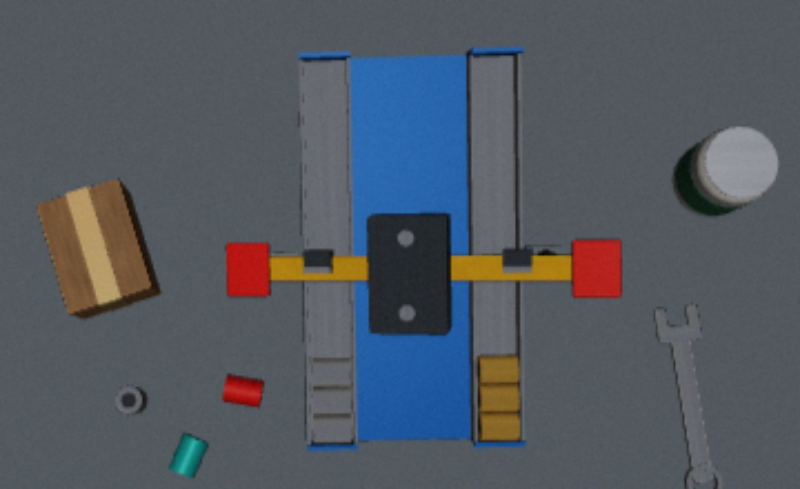

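View pics/c5.png

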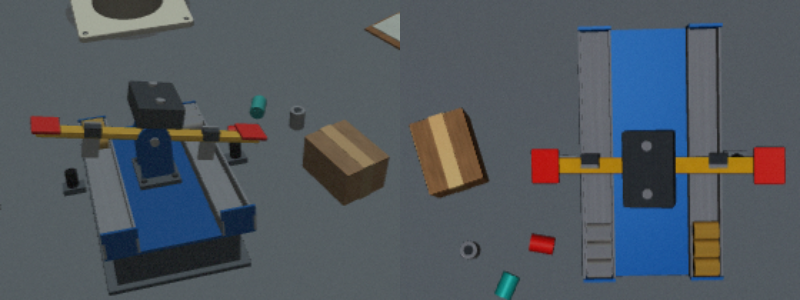

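The three bushes (499,398) now lie against the right lane's front stop. The gate rests over to the left, with its right pad raised and its left pad down where the 96 mm height projects. The rollers, tin, carton, spanner and spare are unmoved, and the arm is clear.

```bash
python3 -c "
from workcell import ctrl
print(ctrl.close_job())"
```

```text
the job is handed in; nothing more can be done
None
```

The gate is rocked over and stays over, all three bushes have rolled by themselves to the right lane's front stop, nothing else has visibly moved, and the job is handed in at about 5.6 s.

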